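# Reload the shuttle of a pad-printing press with terracotta dishes

### The job

Take the finished dishes with the printed black bands out of the press's carrier and stand them side by side on the wooden ware board, then stand every plain terracotta dish upright in a pocket of the carrier, one to a pocket, against its V-block. Turn the clamp's black knob clockwise until the slip clutch has clicked at least four times, and then push the carrier along its rail until it drops into the detent of the next station, in front of the red printing pads, and leave it there. Leave everything else on the bench as it is.

Things in the scene. Friction and masses are not known exactly. Their poses are not given: they have to be found in the camera images.
- plain_a: a plain, unpainted orange-brown terracotta dish, open at the top, waiting on the bench: 60 mm outer diameter, 36 mm tall, straight outer wall from 12 mm up to the rim, foot 42 mm across, 90 to 145 g. Origin at the centre of its underside, z up. Two or three plain dishes are present.
- plain_b: a plain, unpainted orange-brown terracotta dish, open at the top, waiting on the bench: 60 mm outer diameter, 36 mm tall, straight outer wall from 12 mm up to the rim, foot 42 mm across, 90 to 145 g. Origin at the centre of its underside, z up. Two or three plain dishes are present.
- plain_c: a plain, unpainted orange-brown terracotta dish, open at the top, waiting on the bench: 60 mm outer diameter, 36 mm tall, straight outer wall from 12 mm up to the rim, foot 42 mm across, 90 to 145 g. Origin at the centre of its underside, z up. Two or three plain dishes are present.
- printed_a: a finished dish of the same shape and size as the plain ones but printed with black bands round its wall and a black rim, standing loose in a pocket of the carrier at the start. Origin at the centre of its underside, z up. Two or three printed dishes are present.
- printed_b: a finished dish of the same shape and size as the plain ones but printed with black bands round its wall and a black rim, standing loose in a pocket of the carrier at the start. Origin at the centre of its underside, z up. Two or three printed dishes are present.
- printed_c: a finished dish of the same shape and size as the plain ones but printed with black bands round its wall and a black rim, standing loose in a pocket of the carrier at the start. Origin at the centre of its underside, z up. Two or three printed dishes are present.
- ware_board: fixed plank of brown wood lying on the bench in front of the rail, to the robot's right: 150 mm (its x) by 280 mm (its y), 18 mm thick. Origin at the centre of its underside.
- press: fixed white and grey bench pad-printing press: base, two steel rails along its own y and, behind the print station (from 85 mm beyond the rail's middle), a white printing unit 210 mm tall, 270 mm long, its three dark red pads drawn back clear of the rail. Origin on the bench under the rail; x points away from the robot. Load station at y = +130 mm, print station (carrier's middle) at y = -130 mm.
- carrier (a joint): travel of the carrier along the rail, in m, growing towards the press's -y: 0 in the load station's detent (at the start), 0.260 in the print station's. A detent is a sprung ball in a notch: it snaps in over the last 5 mm and takes 6 to 12 N to enter or leave; 2 to 3 N between. The rail goes on past the print station to an end stop at 0.315.
- carrier_bed (a point): centre of the top of the carrier's aluminium bed (300 mm along the rail, 45 mm above the bench); axes as the press's. Along its far (+x) edge a 26 mm tall fence with three white 140 degree V-blocks, 24 mm; nearer the robot the steel clamp bar with three black sprung rubber pads, 20 mm tall; between them a dish has 5 to 8 mm of slack at the start.
- pocket0 (a point): point on the carrier's bed under the centre of a dish that touches both faces of V-block 0 (the one nearest the print station); pockets are 90 mm apart along the rail, marked by engraved circles. Axes as the press's. A loose dish can stand up to some 5 mm nearer to the clamp bar (towards -x).
- pocket1 (a point): point on the carrier's bed under the centre of a dish that touches both faces of V-block 1 (the middle one); pockets are 90 mm apart along the rail, marked by engraved circles. Axes as the press's. A loose dish can stand up to some 5 mm nearer to the clamp bar (towards -x).
- pocket2 (a point): point on the carrier's bed under the centre of a dish that touches both faces of V-block 2 (the one nearest the push handle); pockets are 90 mm apart along the rail, marked by engraved circles. Axes as the press's. A loose dish can stand up to some 5 mm nearer to the clamp bar (towards -x).
- knob_grip (a point): centre of the clamp's black fluted knob, 42 mm diameter, 38 mm tall, vertical axis, with a yellow pointer on top, standing on the blue housing at the carrier's near side. This point lies on its axis at mid-height, 98 mm above the bench; the housing's top is 27 mm below it.
- screw (a joint): turn of the clamp's screw in rad, growing clockwise seen from above; it starts at 0 to 1.2 and moves the clamp bar 2 mm per rad. The knob drives it through the slip clutch; it stays where it is left.
- clamp_bar (a joint): travel of the clamp bar in m, growing as it closes towards the V-blocks; its rubber pads meet dishes that stand in the V-blocks at about 0.008, and then yield on springs (1 to 4 mm) until the clutch slips, so the clutch slips at about 0.009 to 0.012.
- clutch (a joint): slip of the knob on the screw in rad, growing clockwise: 0 until the clutch slips at a torque of 0.10 N m, then it grows with the knob while the screw and the clamp bar stand still. One click every 0.15 rad, so four clicks are 0.6; more do no harm. Turned anticlockwise, the knob opens the clamp again.
- push_handle (a point): middle of the grip part of the red upright handle at the load end of the carrier: 18 mm (x) by 30 mm (y, along the rail), its top 20 mm above this point; axes as the press's.
- ink_jar: black ink jar, 54 mm diameter, 62 mm tall, on the bench; leave alone. Origin under its centre.
- water_pot: white plastic water pot, 84 mm diameter, 85 mm tall; leave alone. Origin under its centre.
- jar_a: painted squat terracotta jar, 96 mm diameter, 82 mm tall; leave alone. Origin under its centre.
- jar_b: painted squat terracotta jar, 104 mm diameter, 90 mm tall; leave alone. Origin under its centre.
- bowl_stack: stack of four terracotta bowls, 124 mm diameter, 100 mm tall; leave alone. Origin under its centre.
- brush: paint brush with bamboo handle, 200 mm long, 12 mm thick, lying along its own x; leave alone. Origin under its middle.
Mind the look-alikes: they are no part of the job. Leave any purple or yellow look-alike of the printed_c alone. Leave any green look-alike of the printed_a alone.

How it is judged:
On the way, in this order (a step that is already met when the one before it is completed fails the run):
1. every printed dish stands upright on the ware board and every plain dish stands upright in a pocket of its own (x of printed_a in the frame of ware_board between -0.06 and 0.06 m and y of printed_a in the frame of ware_board between -0.12 and 0.12 m and z of printed_a in the frame of ware_board between 0.014 and 0.022 m and angle between each of printed_a, printed_b, printed_c, plain_a, plain_b, plain_c's own z axis and vertical below 0.12 rad and x of printed_b in the frame of ware_board between -0.06 and 0.06 m and y of printed_b in the frame of ware_board between -0.12 and 0.12 m and z of printed_b in the frame of ware_board between 0.014 and 0.022 m and x of printed_c in the frame of ware_board between -0.06 and 0.06 m and y of printed_c in the frame of ware_board between -0.12 and 0.12 m and z of printed_c in the frame of ware_board between 0.014 and 0.022 m and ((horizontal distance between plain_a and pocket0 below 0.012 m and z of plain_a in the frame of pocket0 between -0.004 and 0.004 m) or (horizontal distance between plain_a and pocket1 below 0.012 m and z of plain_a in the frame of pocket1 between -0.004 and 0.004 m) or (horizontal distance between plain_a and pocket2 below 0.012 m and z of plain_a in the frame of pocket2 between -0.004 and 0.004 m)) and ((horizontal distance between plain_b and pocket0 below 0.012 m and z of plain_b in the frame of pocket0 between -0.004 and 0.004 m) or (horizontal distance between plain_b and pocket1 below 0.012 m and z of plain_b in the frame of pocket1 between -0.004 and 0.004 m) or (horizontal distance between plain_b and pocket2 below 0.012 m and z of plain_b in the frame of pocket2 between -0.004 and 0.004 m)) and ((horizontal distance between plain_c and pocket0 below 0.012 m and z of plain_c in the frame of pocket0 between -0.004 and 0.004 m) or (horizontal distance between plain_c and pocket1 below 0.012 m and z of plain_c in the frame of pocket1 between -0.004 and 0.004 m) or (horizontal distance between plain_c and pocket2 below 0.012 m and z of plain_c in the frame of pocket2 between -0.004 and 0.004 m))), for 0.3 s.
2. the clamp is closed on the dishes and its clutch has slipped four clicks (0.6 rad) (value of joint clutch above 0.6 rad and value of joint clamp_bar above 0.0075 m and ((horizontal distance between plain_a and pocket0 below 0.008 m and z of plain_a in the frame of pocket0 between -0.004 and 0.004 m) or (horizontal distance between plain_a and pocket1 below 0.008 m and z of plain_a in the frame of pocket1 between -0.004 and 0.004 m) or (horizontal distance between plain_a and pocket2 below 0.008 m and z of plain_a in the frame of pocket2 between -0.004 and 0.004 m)) and angle between each of plain_a, plain_b, plain_c's own z axis and vertical below 0.12 rad and ((horizontal distance between plain_b and pocket0 below 0.008 m and z of plain_b in the frame of pocket0 between -0.004 and 0.004 m) or (horizontal distance between plain_b and pocket1 below 0.008 m and z of plain_b in the frame of pocket1 between -0.004 and 0.004 m) or (horizontal distance between plain_b and pocket2 below 0.008 m and z of plain_b in the frame of pocket2 between -0.004 and 0.004 m)) and ((horizontal distance between plain_c and pocket0 below 0.008 m and z of plain_c in the frame of pocket0 between -0.004 and 0.004 m) or (horizontal distance between plain_c and pocket1 below 0.008 m and z of plain_c in the frame of pocket1 between -0.004 and 0.004 m) or (horizontal distance between plain_c and pocket2 below 0.008 m and z of plain_c in the frame of pocket2 between -0.004 and 0.004 m))), for 0.2 s.
3. the carrier sits in the detent of the print station (value of joint carrier between 0.256 and 0.264 m), for 0.3 s.
At the end, for the whole second after the job is handed in: Printed dishes upright on the ware board (within 60 and 120 mm of its centre along x and y); plain dishes upright on the bed within 8 mm of a pocket's centre; clutch slipped 0.6 rad or more, clamp bar beyond 7.5 mm; carrier at 0.256 to 0.264 m; dishes at rest (all of step 2 and all of step 3 and x of printed_a in the frame of ware_board between -0.06 and 0.06 m and y of printed_a in the frame of ware_board between -0.12 and 0.12 m and z of printed_a in the frame of ware_board between 0.014 and 0.022 m and angle between each of printed_a, printed_b, printed_c's own z axis and vertical below 0.12 rad and x of printed_b in the frame of ware_board between -0.06 and 0.06 m and y of printed_b in the frame of ware_board between -0.12 and 0.12 m and z of printed_b in the frame of ware_board between 0.014 and 0.022 m and x of printed_c in the frame of ware_board between -0.06 and 0.06 m and y of printed_c in the frame of ware_board between -0.12 and 0.12 m and z of printed_c in the frame of ware_board between 0.014 and 0.022 m and linear speed of each of plain_a, plain_b, plain_c, printed_a, printed_b, printed_c below 0.02 m/s); the robot touches nothing.
It fails at once if a jar, the bowls, the ink, the water pot or the brush is moved more than 35 mm (distance of any of ink_jar, water_pot, jar_a, jar_b, bowl_stack, brush from where it was at the start of the episode above 0.035 m).
Of plain_a, plain_b, plain_c only 2 to 3 are there at a start; the rules pass over those that are not, and their reading is None.
Of printed_a, printed_b, printed_c only 2 to 3 are there at a start; the rules pass over those that are not, and their reading is None.
At some moment in a run one of plain_a, plain_b, plain_c, printed_a, printed_b, printed_c may be knocked a few centimetres aside while the robot is not near it.
Once in a run the grip may slacken for a moment while it holds something.
It also fails if it takes over 210 s, if anything falls off the work surface, if the arm or the gripper's body presses on something with over 40 N, if the wrist force passes 120 N, or if a joint passes its speed limit or range.

### The arm

A 7-joint arm with a two-finger parallel gripper is mounted at the origin on the work surface. World frame = base frame: x ahead of the robot, y to its left, z up, the work surface at z = 0. Lengths are in m, angles in rad, forces in N, time in s.
With the tool pointing down it reaches from about 0.425 to 0.925 m from the base axis. Payload 6.8 kg.
Tool frame: the origin (TCP) lies midway between the tips of the shut fingers; the grasp point (between the pads) lies 19 mm behind it; z points along the fingers, y is the line along which they close (so a half turn about z gives the same grasp; the last joint's range is limited). The gripper opens to 85 mm and grips with 20 to 120 N. Pads are 22 mm wide; open, the fingers measure 114 mm over their backs; the gripper's body (76 mm by 85 mm) begins 54 mm behind the grasp point. The pads swing forward as they close: fully open they stand 13 mm farther back than shut.
Start: joints at [-1.43, 0.477, 0.022, 1.555, -0.011, 1.109, -0.083], TCP at [0.166, 0.654, 0.231] pointing down, gripper open.
Joint ranges: [-2.96, 2.96], [-0.34, 2.1], [-1.41, 1.46], [0.24, 2.44], [-1.37, 4.51], [0.17, 1.92], [-2.96, 2.96]. Speed limits (rad/s): [2.39, 2.39, 3.14, 3.14, 3.14, 3.14, 3.14].

### API

Orientations are given as a unit quaternion [w, x, y, z].
In Python, from station import * gives the robot as it stands.
- The arm moves only by the shell command python3 -m creep 'ROWS' [FORCE]. ROWS is JSON, a list of rows, each a list of 7 numbers: the gripper command: -1 is shut, 1 is fully open, values between are in proportion, then the shift along the world's x, y, z in mm, then the turn, a rotation vector about the world's x, y, z in rad. A call has 1 to 5 rows; each row shifts and turns the commanded pose from where the row before left it; what a row does not reach is not made up. A row lasts 1/8 s, in which the tool goes at most 62.5 mm and 10.7 degrees, less where a joint would pass 70% of its speed; a pose out of reach is approached as far as the arm can. A call is refused whole if a number of a shift passes 62.5 or a number of a turn 0.188, either way. A call with a gripper value outside its range is refused whole. The fingers move at their own pace and stop on an object; FORCE is the grip in N (left out, the last holds). Time passes only in rows, so rows that do not move let the fingers close. It gives the time, the measured TCP pose, the force, the opening and the grip force at its end, in the units of the state.
- get_obs(): the state, without advancing time (a new reading comes with each control period).
- read_camera(name): name is "side" or "top"; returns (picture, depth): 480x640x3 uint8, red, green, blue; 480x640 float32, m along the optical axis (not along the pixel's ray), 0 where there is no reading.
- camera_params(name): a dict with "intrinsics" (3x3 intrinsics, pixels), "cam_to_world" (4x4, takes a point from camera to world coordinates). Camera axes: x right, y up, looking along -z (the intrinsics and any distortion apply to the point x, -y, -z); pixel columns grow to the right and rows downward; lengths in m; the calibration is good to about 2 mm. A picture is of the moment at which its call begins. camera_params takes no time and is no camera call.
- hand_in(): hands the job in; it is judged then, once.
The state is a dict: "t": time; "q": joint angles; "joint_vel": joint speeds; "joint_torque": joint torques, N m; "eef_pos": TCP position; "tool_rot": TCP orientation; "contact_force": force on the tool from outside, world axes, zero at the start; "torque": the same for the moment, N m; "gripper_width": opening from 0.0 (shut) to 1.0 (fully open); "grasp_force": force on a finger pad.
Only numpy, scipy, OpenCV 4.12 (cv2) and the standard library are available. Lean on these libraries where they do the work, as an engineer would, in place of code of your own. Each camera call takes 0.05 s, during which the arm holds its last target. There are 200 camera calls.

## Working session

There is one attempt and no reset: what is moved stays moved. The work goes in short steps, Python scripts to look and compute and a shell command to move; the robot and the scene stay as the last step left them, time stands still between calls to the robot, and variables do not carry over. Pictures are saved under pics/ and viewed, at most 14 in all, crops included, and the job is handed in when it is done.

```bash
mkdir -p pics; ls; cat > h.py <<'E'
from station import *
import numpy as np, cv2
def cloud(name):
    im,d=read_camera(name); p=camera_params(name); K=np.array(p["intrinsics"]); T=np.array(p["cam_to_world"])
    v,u=np.mgrid[0:480,0:640]
    X=np.stack([(u-K[0,2])/K[0,0]*d,-(v-K[1,2])/K[1,1]*d,-d],-1)
    W=X@T[:3,:3].T+T[:3,3]; W[d==0]=np.nan
    return im,d,W
E
python3 - <<'E'
from h import *
for n in("top","side"):
    im,d,W=cloud(n); cv2.imwrite(f"pics/{n}0.png",im[...,::-1]); np.save(f"pics/{n}0.npy",W)
    p=camera_params(n); print(p)
print(get_obs())
E
```

```text
pics
{'intrinsics': array([[475.94156666,   0.        , 316.11143256],
       [  0.        , 475.94156666, 243.09206812],
       [  0.        ,   0.        ,   1.        ]]), 'cam_to_world': array([[ 0.00553932,  0.99569881, -0.09248348,  0.39662509],
       [-0.99991821,  0.00444903, -0.01199101, -0.02215871],
       [-0.01152797,  0.09254234,  0.99564201,  1.61627327],
       [ 0.        ,  0.        ,  0.        ,  1.        ]])}
{'intrinsics': array([[623.37248646,   0.        , 317.18126768],
       [  0.        , 623.37248646, 231.65671801],
       [  0.        ,   0.        ,   1.        ]]), 'cam_to_world': array([[-0.96700545,  0.18340078, -0.17681801,  0.26925164],
       [-0.2544539 , -0.66155823,  0.70540337,  1.15614617],
       [ 0.01239612,  0.72712094,  0.68639746,  1.23363979],
       [ 0.        ,  0.        ,  0.        ,  1.        ]])}
{'t': 0.1, 'q': array([-1.4301289 ,  0.47771759,  0.02233414,  1.55634231, -0.01147726,
        1.10930911, -0.08310325]), 'joint_vel': array([ 9.97540229e-05, -1.90451802e-03,  1.10629754e-03, -1.04520199e-03,
        1.53062039e-04, -1.84284946e-03, -4.35009655e-04]), 'joint_torque': array([ 3.50671173e-03, -5.97754920e+01,  1.61330681e+00, -2.81955993e+01,
        1.28229044e-02,  5.04378535e-03,  2.94749356e-06]), 'eef_pos': array([0.16607222, 0.65370219, 0.23042702]), 'tool_rot': array([-3.43119264e-05,  1.24046025e-01,  9.92276123e-01, -8.23386223e-04]), 'contact_force': array([-0.27338867, -0.08051237,  0.95346725]), 'torque': array([-0.06502315,  0.04968424,  0.00304447]), 'grasp_force': 0.0, 'gripper_width': 0.9983580634619819}
```

View pics/top0.png

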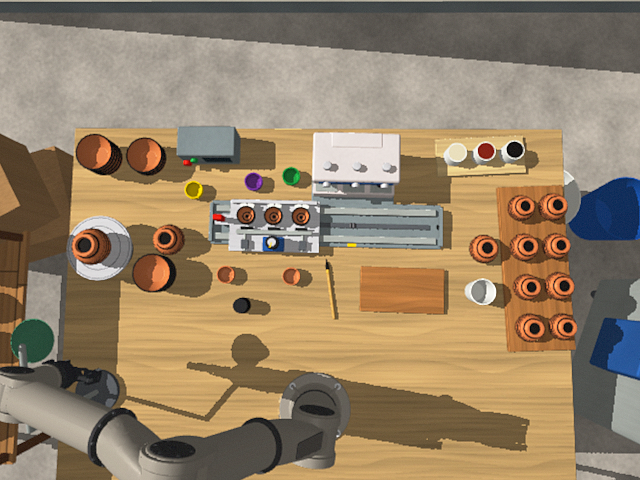

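View pics/side0.png

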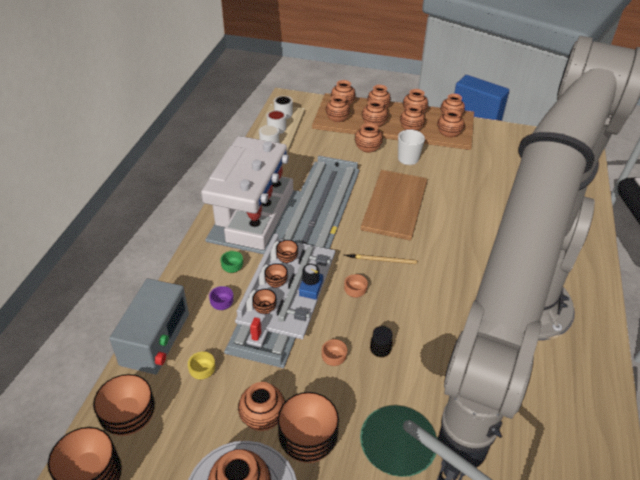

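Top view: three printed dishes in the carrier at (246,216), (273,216) and (300,216). There are two plain dishes, at (226,274) and (291,276). The board is at (403,290), the knob at (271,242) and the red handle at (218,217). The brush at (331,290) lies between the plain dishes and the board.

```bash
cat >> h.py <<'E'
from scipy.optimize import least_squares
def circ(P,r):
    f=least_squares(lambda c:np.hypot(P[:,0]-c[0],P[:,1]-c[1])-r,np.median(P,0),loss='soft_l1',f_scale=.002)
    return f.x,np.sqrt(np.median(f.fun**2))
def dish(W,uv,zr,rad=14):
    "rim fit: points within a window whose height is near zr"
    u,v=uv; w=W[max(0,v-rad):v+rad,max(0,u-rad):u+rad].reshape(-1,3); w=w[np.isfinite(w[:,0])]
    s=w[abs(w[:,2]-zr)<.005]
    if len(s)<8: return None,len(s),w[:,2].max()
    c,e=circ(s[:,:2],.0285); return c.round(4),len(s),round(e,4),s[:,2].max().round(4)
E
python3 - <<'E'
from h import *
T=np.load("pics/top0.npy");S=np.load("pics/side0.npy")
print("printed");
for t,s in (((246,216),(264,300)),((273,216),(276,274)),((300,216),(287,250))): print(dish(T,t,.081),dish(S,s,.081,18))
print("plain")
for t,s in (((226,274),(334,351)),((291,276),(355,286))): print(dish(T,t,.036),dish(S,s,.036,18))
def reg(W,u0,u1,v0,v1,z0,z1):
    w=W[v0:v1,u0:u1].reshape(-1,3); w=w[(w[:,2]>z0)&(w[:,2]<z1)]; return w
for n,a in dict(board=(T,350,455,258,320,.012,.024),boardS=(S,350,435,165,245,.012,.024),handle=(T,208,228,208,226,.07,.2),handleS=(S,243,268,310,345,.09,.2),knob=(T,258,285,230,254,.108,.13),knobS=(S,300,325,260,285,.108,.13),brush=(T,320,342,255,322,.006,.02),jarink=(T,228,258,292,318,.055,.07)).items():
    w=reg(*a); 
    if len(w)<4: print(n,len(w));continue
    r=cv2.minAreaRect((w[:,:2]*1000).astype(np.float32)); print(n,len(w),r,w[:,2].max().round(4),np.median(w[:,2]).round(4),w.min(0).round(3),w.max(0).round(3))
# fence line
for W,b in((T,(225,325,195,215)),(S,(225,330,225,320))):
    w=reg(W,*b,.066,.074); print(len(w),w.min(0),w.max(0))
im,_=read_camera("side")
im=cv2.resize(im[215:365,225:345],None,fx=5,fy=4);cv2.imwrite("pics/c1.png",im[...,::-1])
im,_=read_camera("top")
im=cv2.resize(im[180:320,195:345],None,fx=5,fy=4);cv2.imwrite("pics/c2.png",im[...,::-1])
E
```

```text
printed
(array([0.6311, 0.2262]), 85, np.float64(0.0014), np.float64(0.0859)) (array([0.6308, 0.231 ]), 163, np.float64(0.0017), np.float64(0.0858))
(array([0.6293, 0.1372]), 82, np.float64(0.0013), np.float64(0.0858)) (array([0.6297, 0.1435]), 201, np.float64(0.0022), np.float64(0.0856))
(array([0.6279, 0.0473]), 88, np.float64(0.0015), np.float64(0.0858)) (array([0.6282, 0.0543]), 187, np.float64(0.003), np.float64(0.0858))
plain
(array([0.4375, 0.2976]), 61, np.float64(0.0009), np.float64(0.0408)) (array([0.4379, 0.3021]), 156, np.float64(0.0013), np.float64(0.0394))
(array([0.4326, 0.0795]), 57, np.float64(0.0011), np.float64(0.041)) (array([0.4335, 0.0839]), 126, np.float64(0.0016), np.float64(0.0407))
board 3363 ((394.21099853515625, -280.7082214355469), (309.36175537109375, 181.8883819580078), 82.71810150146484) 0.024 0.0186 [ 0.303 -0.433  0.012] [ 0.496 -0.124  0.024]
boardS 2982 ((439.02520751953125, -288.1957092285156), (290.5517578125, 247.5093536376953), 88.27594757080078) 0.024 0.0181 [ 0.311 -0.433  0.012] [ 0.559 -0.142  0.024]
handle 69 ((621.7171630859375, 315.02645
[... 415 characters left out ...]
[0.517 0.117 0.109] [0.558 0.159 0.124]
knobS 202 ((537.9487915039062, 142.81068420410156), (43.99631118774414, 43.064720153808594), 59.9096794128418) 0.1228 0.1155 [0.518 0.119 0.108] [0.561 0.165 0.123]
brush 288 ((395.21356201171875, -52.01103973388672), (221.26962280273438, 70.71981811523438), 0.02046401984989643) 0.0197 0.0099 [ 0.285 -0.087  0.006] [ 0.506 -0.017  0.02 ]
jarink 173 ((334.85595703125, 242.12196350097656), (45.14334487915039, 46.493892669677734), 0.6605255603790283) 0.0699 0.0629 [0.312 0.219 0.056] [0.358 0.265 0.07 ]
324 [ 0.63847238 -0.00249738  0.06601996] [0.68569455 0.27203068 0.0739778 ]
1228 [ 0.51300767 -0.02871721  0.06601455] [0.81274149 0.27834241 0.07399225]
```

View pics/c2.png

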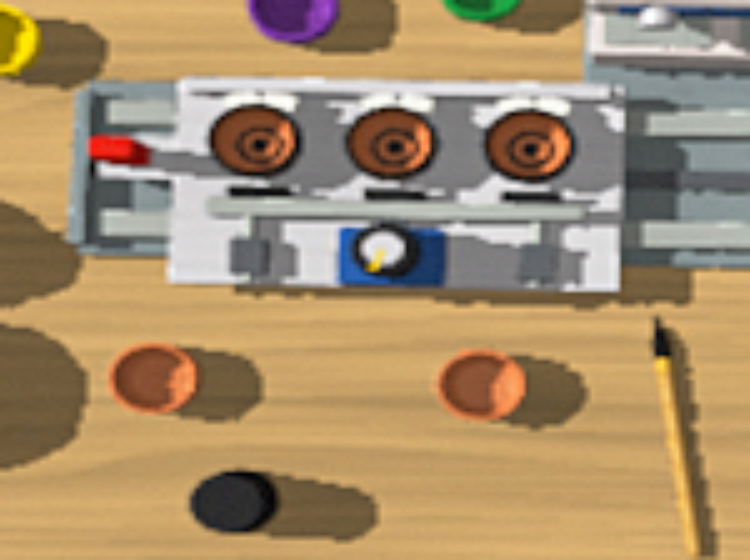

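The crop shows three banded dishes loose in their pockets and two plain dishes at crop (153,378) and (482,385), so there are two plain and three printed. The knob's pointer points towards the robot. Next I need an accurate board pose.

```bash
python3 - <<'E'
from h import *
from scipy import ndimage as nd
for n,s in(("top",(403,290)),("side",(395,205))):
    W=np.load(f"pics/{n}0.npy"); im=cv2.imread(f"pics/{n}0.png")
    z=cv2.medianBlur(W[...,2].astype(np.float32),5)
    m=(abs(z-.0185)<.005); m=nd.binary_opening(m,np.ones((5,5))); l,_=nd.label(m); m=l==l[s[1],s[0]]
    w=W[m][:,:2]; 
    print(n,m.sum(),np.nanmedian(w,0),np.percentile(w,[1,99],axis=0).round(4).tolist(),cv2.minAreaRect((w*1000).astype(np.float32)))
    # flat bench check & colour seg
    hsv=cv2.cvtColor(im,cv2.COLOR_BGR2LAB); c=hsv[s[1]-8:s[1]+8,s[0]-8:s[0]+8].reshape(-1,3).mean(0)
    k=(np.abs(hsv.astype(float)-c).max(-1)<22); k=nd.binary_opening(k,np.ones((3,3))); l,_=nd.label(k); k=l==l[s[1],s[0]]
    w=W[k][:,:2]; w=w[np.isfinite(w[:,0])]; print(k.sum(),cv2.minAreaRect((w*1000).astype(np.float32)),w.mean(0))
E
```

```text
top 3720 [ 0.38918933 -0.29038737] [[nan, nan], [nan, nan]] ((406.2676696777344, -293.61944580078125), (266.7237243652344, 153.77996826171875), 79.23502349853516)
3778 ((390.5194091796875, -290.20111083984375), (279.34283447265625, 153.58433532714844), 88.6578140258789) [ 0.39075095 -0.28911782]
side 2970 [ 0.38902194 -0.27383481] [[nan, nan], [nan, nan]] ((426.41070556640625, -288.88189697265625), (280.68890380859375, 148.09715270996094), 71.27356719970703)
3372 ((391.49969482421875, -323.5391845703125), (367.6426086425781, 160.827392578125), 89.10767364501953) [ 0.38976099 -0.27560112]
```

```bash
python3 -m creep '[[0.7,50,-62,0,0,0,0.12],[0.7,60,-62,0,0,0,0.112],[0.7,60,-62,0,0,0,0],[0.7,60,-62,0,0,0,0],[0.7,60,-62,0,0,0,0]]'; python3 -c "
from station import *
o=get_obs();print(o['q'],o['tool_rot'],o['eef_pos'])"
```

```text
t: 0.82
eef_pos: [0.3805, 0.4243, 0.2314]
tool_rot: [0.0, 0.008, 1.0, 0.0]
contact_force: [-0.1, 1.2, -0.4]
gripper_width: 0.85
grasp_force: 0.0
[-0.99800262  0.30392267  0.06036982  1.81555413 -0.02118974  1.02241403
  0.62462422] [8.33454308e-05 8.41018592e-03 9.99964621e-01 1.38302721e-04] [0.38052541 0.42425787 0.23139487]
```

```bash
python3 -m creep '[[0.65,42,-33,0,0,0,0],[0.65,42,-33,0,0,0,0],[0.65,42,-33,0,0,0,0],[0.65,42,-33,0,0,0,0],[0.65,42,-33,0,0,0,0]]' >/dev/null; python3 -m creep '[[0.65,40,-30,-30,0,0,0],[0.65,0,0,-50,0,0,0],[0.65,0,0,-30,0,0,0],[0.65,0,0,0,0,0,0]]'; python3 - <<'E'
from h import *
for n,uv,cr in(("top",(246,216),(170,260,170,330)),("side",(264,300),(180,340,220,360))):
    im,d,W=cloud(n)
    np.save(f"pics/{n}1.npy",W); cv2.imwrite(f"pics/{n}1.png",im[...,::-1])
a=cv2.resize(im[170:350,190:370],None,fx=3.3,fy=3.3); cv2.imwrite("pics/c3.png",a[...,::-1])
E
```

```text
t: 1.95
eef_pos: [0.6273, 0.2302, 0.1184]
tool_rot: [-0.003, 0.008, 1.0, -0.001]
contact_force: [0.4, 0.4, 0.5]
gripper_width: 0.823
grasp_force: 0.0
```

View pics/c3.png

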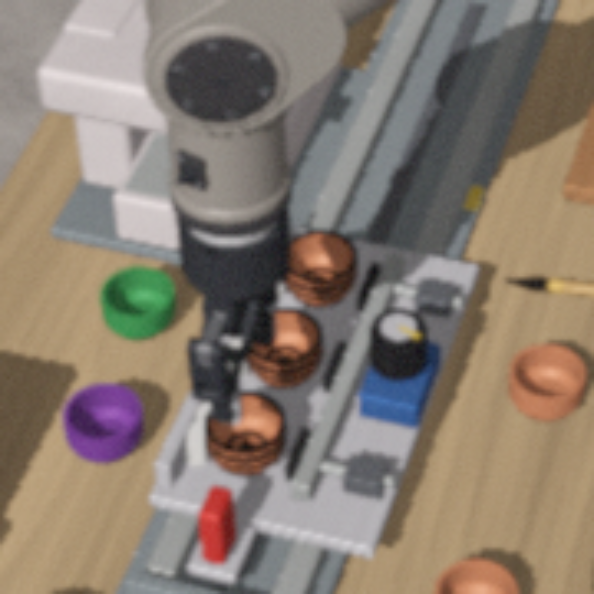

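The gripper is above the dish nearest the handle, with the fingers straddling it along the rail at crop (225,400). Next is a careful descent.

```bash
python3 -m creep '[[0.65,3,0,-25,0,0,0],[0.65,0,0,-22,0,0,0],[0.65,0,0,0,0,0,0]]';python3 -m creep '[[0.65,0,0,-18,0,0,0],[0.65,0,0,0,0,0,0]]'
```

```text
t: 2.42
eef_pos: [0.6322, 0.2312, 0.0748]
tool_rot: [-0.0, 0.008, 1.0, -0.0]
contact_force: [0.6, 0.0, -0.1]
gripper_width: 0.823
grasp_force: 0.0
t: 2.68
eef_pos: [0.6317, 0.2309, 0.0557]
tool_rot: [-0.001, 0.008, 1.0, -0.0]
contact_force: [-0.3, -1.0, -0.7]
gripper_width: 0.825
grasp_force: 0.0
```

```bash
python3 -m creep '[[0.65,0,0,-4,0,0,0],[-0.2,0,0,0,0,0,0],[-0.2,0,0,0,0,0,0],[-0.2,0,0,0,0,0,0],[-0.2,0,0,0,0,0,0]]' 40
```

```text
t: 3.3
eef_pos: [0.6325, 0.2309, 0.0526]
tool_rot: [0.0, 0.008, 1.0, 0.0]
contact_force: [0.1, -0.4, 1.9]
gripper_width: 0.694
grasp_force: 43.0
```

```bash
python3 -m creep '[[-0.2,0,0,30,0,0,0],[-0.2,0,0,50,0,0,0],[-0.2,0,0,50,0,0,0],[-0.2,-20,-40,20,0,0,0],[-0.2,-20,-55,0,0,0,0]]' 
python3 -m creep '[[-0.2,-20,-55,0,0,0,0],[-0.2,-20,-55,0,0,0,0],[-0.2,-20,-55,0,0,0,0],[-0.2,-20,-55,0,0,0,0],[-0.2,-20,-55,0,0,0,0]]'
python3 -m creep '[[-0.2,-20,-55,0,0,0,0],[-0.2,-20,-55,0,0,0,0],[-0.2,-20,-55,0,0,0,0],[-0.2,-20,-55,0,0,0,0],[-0.2,0,0,0,0,0,0]]'
```

```text
t: 3.92
eef_pos: [0.5928, 0.137, 0.2042]
tool_rot: [0.002, 0.007, 1.0, 0.001]
contact_force: [0.4, -0.9, -0.6]
gripper_width: 0.687
grasp_force: 43.4
t: 4.55
eef_pos: [0.4913, -0.1406, 0.2023]
tool_rot: [0.0, 0.008, 1.0, 0.0]
contact_force: [0.1, 0.3, -0.2]
gripper_width: 0.689
grasp_force: 43.4
t: 5.18
eef_pos: [0.4089, -0.364, 0.2025]
tool_rot: [-0.0, 0.013, 1.0, -0.001]
contact_force: [0.3, 0.2, -2.2]
gripper_width: 0.689
grasp_force: 43.4
```

```bash
python3 -m creep '[[-0.2,0,-6,-60,0,0,0],[-0.2,0,0,-60,0,0,0],[-0.2,0,0,-40,0,0,0],[-0.2,0,0,-10,0,0,0],[-0.2,0,0,0,0,0,0]]'; python3 -m creep '[[-0.2,0,0,-4,0,0,0],[-0.2,0,0,-2,0,0,0],[-0.2,0,0,0,0,0,0]]'
```

```text
t: 5.8
eef_pos: [0.4128, -0.3648, 0.0327]
tool_rot: [0.0, 0.008, 1.0, 0.0]
contact_force: [-0.2, -0.8, -0.1]
gripper_width: 0.688
grasp_force: 43.5
t: 6.18
eef_pos: [0.4126, -0.3652, 0.0269]
tool_rot: [0.0, 0.008, 1.0, -0.0]
contact_force: [0.2, 1.0, -1.0]
gripper_width: 0.691
grasp_force: 43.5
```

```bash
python3 -m creep '[[-0.2,0,0,-2,0,0,0],[0.65,0,0,0,0,0,0],[0.65,0,0,0,0,0,0],[0.65,0,0,50,0,0,0],[0.65,0,0,60,0,0,0]]'; python3 -m creep '[[0.65,0,0,40,0,0,0],[0.65,24,56,0,0,0,0],[0.65,24,56,0,0,0,0],[0.65,24,56,0,0,0,0],[0.65,24,56,0,0,0,0]]' >/dev/null
python3 -m creep '[[0.65,24,56,0,0,0,0],[0.65,24,56,0,0,0,0],[0.65,24,56,0,0,0,0],[0.65,24,56,0,0,0,0],[0.65,24,56,0,0,0,0]]'
python3 -m creep '[[0.65,0,0,-50,0,0,0],[0.65,0,0,-30,0,0,0],[0.65,0,0,0,0,0,0]]'
python3 - <<'E'
from h import *
for n in("top","side"):
    im,d,W=cloud(n); np.save(f"pics/{n}2.npy",W); cv2.imwrite(f"pics/{n}2.png",im[...,::-1])
    a,b=((403,315),None) if n=="top" else ((415,180),None)
    m=np.isfinite(W[...,2])&(abs(W[...,2]-.054)<.006)&(W[...,0]>.33)&(W[...,0]<.48)&(W[...,1]<-.15)&(W[...,1]>-.43)
    if m.sum()>8: print(n,m.sum(),circ(W[m][:,:2],.0285))
E
```

```text
t: 6.8
eef_pos: [0.4115, -0.3644, 0.1345]
tool_rot: [-0.001, 0.008, 1.0, 0.001]
contact_force: [1.5, 0.1, 0.3]
gripper_width: 0.822
grasp_force: 0.0
t: 8.05
eef_pos: [0.6288, 0.1407, 0.1742]
tool_rot: [0.0, 0.008, 1.0, -0.0]
contact_force: [0.8, -0.4, -0.8]
gripper_width: 0.83
grasp_force: 0.0
t: 8.43
eef_pos: [0.6261, 0.1385, 0.0916]
tool_rot: [-0.003, 0.008, 1.0, -0.001]
contact_force: [-0.4, -0.7, 0.3]
gripper_width: 0.824
grasp_force: 0.0
top 76 (array([ 0.41033463, -0.36651058]), np.float64(0.0011744971310102103))
side 115 (array([ 0.41179665, -0.36203671]), np.float64(0.0017868841983650283))
```

```bash
python3 -m creep '[[0.65,0,0,-17,0,0,0],[0.65,0,0,-10,0,0,0],[0.65,0,0,0,0,0,0]]';python3 -m creep '[[0.65,0,0,-12,0,0,0],[0.65,0,0,0,0,0,0],[-0.2,0,0,0,0,0,0],[-0.2,0,0,0,0,0,0],[-0.2,0,0,0,0,0,0]]';python3 -m creep '[[-0.2,0,0,0,0,0,0]]'
```

```text
t: 8.9
eef_pos: [0.6276, 0.1388, 0.0664]
tool_rot: [-0.001, 0.008, 1.0, -0.0]
contact_force: [-0.5, -0.6, -0.5]
gripper_width: 0.825
grasp_force: 0.0
t: 9.52
eef_pos: [0.6285, 0.1389, 0.0555]
tool_rot: [0.0, 0.008, 1.0, 0.0]
contact_force: [-0.0, 0.3, -0.2]
gripper_width: 0.689
grasp_force: 43.0
t: 9.65
eef_pos: [0.6285, 0.1389, 0.0555]
tool_rot: [0.0, 0.008, 1.0, 0.0]
contact_force: [0.1, -1.2, 0.4]
gripper_width: 0.684
grasp_force: 43.0
```

```bash
python3 -m creep '[[-0.2,0,0,30,0,0,0],[-0.2,0,0,50,0,0,0],[-0.2,0,0,60,0,0,0],[-0.2,-27,-52,0,0,0,0],[-0.2,-27,-52,0,0,0,0]]' 
python3 -m creep '[[-0.2,-27,-52,0,0,0,0],[-0.2,-27,-52,0,0,0,0],[-0.2,-27,-52,0,0,0,0],[-0.2,-27,-52,0,0,0,0],[-0.2,-27,-52,0,0,0,0]]'
python3 -m creep '[[-0.2,-27,-54,0,0,0,0],[-0.2,0,0,-60,0,0,0],[-0.2,0,0,-60,0,0,0],[-0.2,0,0,-30,0,0,0],[-0.2,0,0,0,0,0,0]]'
```

```text
t: 10.28
eef_pos: [0.574, 0.0341, 0.1961]
tool_rot: [0.001, 0.008, 1.0, 0.0]
contact_force: [0.8, -0.9, -1.6]
gripper_width: 0.69
grasp_force: 43.5
t: 10.9
eef_pos: [0.4381, -0.2265, 0.1955]
tool_rot: [0.0, 0.008, 1.0, 0.0]
contact_force: [1.1, -0.9, -0.5]
gripper_width: 0.685
grasp_force: 43.5
t: 11.52
eef_pos: [0.4105, -0.2783, 0.0436]
tool_rot: [-0.002, 0.009, 1.0, 0.001]
contact_force: [0.5, -0.7, -0.4]
gripper_width: 0.687
grasp_force: 43.6
```

```bash
python3 -m creep '[[-0.2,0,0,-9,0,0,0],[-0.2,0,0,-4,0,0,0],[-0.2,0,0,-2,0,0,0],[-0.2,0,0,0,0,0,0]]'; python3 -m creep '[[0.6,0,0,0,0,0,0],[0.6,0,0,0,0,0,0],[0.6,0,0,50,0,0,0],[0.6,0,0,60,0,0,0],[0.6,0,0,30,0,0,0]]' 
python3 -m creep '[[0.65,31,47,0,0,0,0],[0.65,31,47,0,0,0,0],[0.65,31,47,0,0,0,0],[0.65,31,47,0,0,0,0],[0.65,31,47,0,0,0,0]]'
python3 -m creep '[[0.65,31,47,0,0,0,0],[0.65,31,47,0,0,0,0],[0.65,0,0,-50,0,0,0],[0.65,0,0,-30,0,0,0],[0.65,0,0,0,0,0,0]]'
python3 - <<'E'
from h import *
im,d,W=cloud("side"); cv2.imwrite("pics/s3.png",im[...,::-1])
E
```

```text
t: 12.02
eef_pos: [0.4126, -0.2792, 0.0307]
tool_rot: [0.0, 0.008, 1.0, -0.0]
contact_force: [-0.8, 0.8, -2.2]
gripper_width: 0.691
grasp_force: 43.6
t: 12.65
eef_pos: [0.4132, -0.2798, 0.1733]
tool_rot: [0.002, 0.009, 1.0, -0.001]
contact_force: [0.7, -0.8, 0.0]
gripper_width: 0.8
grasp_force: 0.0
t: 13.28
eef_pos: [0.5681, -0.0425, 0.1706]
tool_rot: [0.0, 0.008, 1.0, 0.0]
contact_force: [0.7, -0.3, 0.1]
gripper_width: 0.826
grasp_force: 0.0
t: 13.9
eef_pos: [0.6272, 0.0498, 0.088]
tool_rot: [-0.003, 0.008, 1.0, -0.001]
contact_force: [-0.3, -1.1, -0.1]
gripper_width: 0.827
grasp_force: 0.0
```

View pics/s3.png

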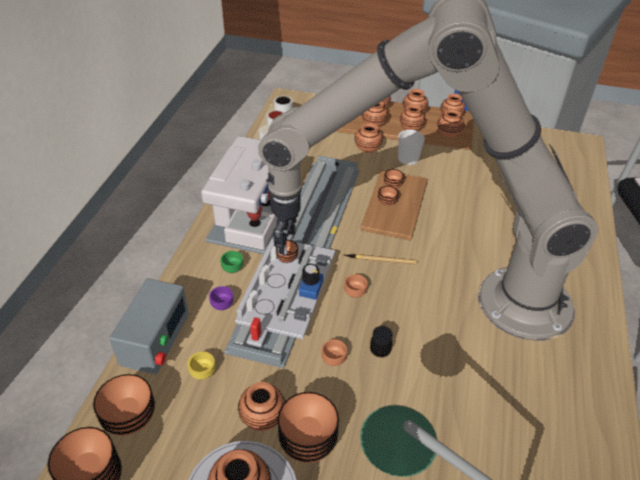

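Two printed dishes stand on the board at (394,177) and (388,194), the gripper is over the third at (287,250), and empty engraved circles show at (277,279) and (264,303).

```bash
python3 -m creep '[[0.65,0,0,-17,0,0,0],[0.65,0,0,-8,0,0,0],[0.65,0,0,0,0,0,0]]';python3 -m creep '[[0.65,0,0,-10,0,0,0],[0.65,0,0,0,0,0,0],[-0.2,0,0,0,0,0,0],[-0.2,0,0,0,0,0,0],[-0.2,0,0,0,0,0,0]]';python3 -m creep '[[-0.2,0,0,0,0,0,0]]'
```

```text
t: 14.32
eef_pos: [0.6289, 0.0499, 0.0649]
tool_rot: [-0.0, 0.008, 1.0, -0.0]
contact_force: [0.5, -0.1, 0.7]
gripper_width: 0.827
grasp_force: 0.0
t: 14.95
eef_pos: [0.6295, 0.0499, 0.0555]
tool_rot: [0.0, 0.008, 1.0, 0.0]
contact_force: [0.7, -0.7, 1.0]
gripper_width: 0.688
grasp_force: 43.0
t: 15.08
eef_pos: [0.6295, 0.0499, 0.0555]
tool_rot: [0.0, 0.008, 1.0, 0.0]
contact_force: [0.1, -0.3, 2.1]
gripper_width: 0.688
grasp_force: 43.0
```

```bash
python3 - <<'E'
import cv2
im=cv2.imread("pics/s3.png")[235:350,235:345]; cv2.imwrite("pics/c4.png",cv2.resize(im,None,fx=5,fy=5,interpolation=cv2.INTER_CUBIC))
E
```

```text
(no output)
```

View pics/c4.png

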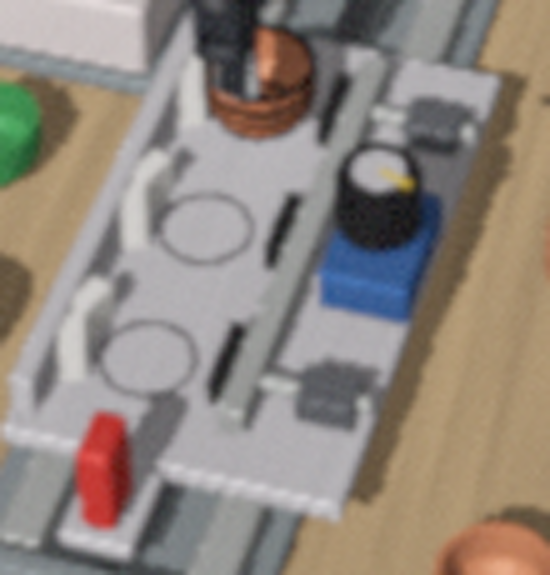

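The engraved circles are centred at crop (207,228) and (149,357), which is full-picture (276.4,280.6) and (264.8,306.4).

```bash
python3 -m creep '[[-0.2,0,0,30,0,0,0],[-0.2,0,0,50,0,0,0],[-0.2,0,0,60,0,0,0],[-0.2,-36,-41,0,0,0,0],[-0.2,-36,-41,0,0,0,0]]' 
python3 -m creep '[[-0.2,-36,-41,0,0,0,0],[-0.2,-36,-41,0,0,0,0],[-0.2,-36,-41,0,0,0,0],[-0.2,-36,-41,0,0,0,0],[-0.2,0,0,0,0,0,0]]'
python3 -m creep '[[-0.2,0,0,-60,0,0,0],[-0.2,0,0,-60,0,0,0],[-0.2,0,0,-30,0,0,0],[-0.2,0,0,-5,0,0,0],[-0.2,0,0,0,0,0,0]]'
python3 - <<'E'
from h import *
p=camera_params("side");K=p["intrinsics"];T=p["cam_to_world"]
for u,v in((276.4,280.6),(264.8,306.4)):
    r=T[:3,:3]@np.array([(u-K[0,2])/K[0,0],-(v-K[1,2])/K[1,1],-1]); s=(.045-T[2,3])/r[2]; print(T[:3,3]+s*r)
E
```

```text
t: 15.7
eef_pos: [0.5567, -0.0327, 0.1959]
tool_rot: [0.001, 0.008, 1.0, 0.0]
contact_force: [-0.2, -2.3, -0.9]
gripper_width: 0.683
grasp_force: 43.5
t: 16.32
eef_pos: [0.4099, -0.1991, 0.1953]
tool_rot: [-0.0, 0.012, 1.0, 0.0]
contact_force: [0.6, 1.0, -1.2]
gripper_width: 0.686
grasp_force: 43.5
t: 16.95
eef_pos: [0.4141, -0.196, 0.0408]
tool_rot: [0.0, 0.008, 1.0, -0.0]
contact_force: [0.6, -0.9, -0.9]
gripper_width: 0.684
grasp_force: 43.6
[0.62966229 0.13915447 0.045     ]
[0.63151768 0.22824763 0.045     ]
```

```bash
python3 -m creep '[[-0.2,0,0,-8,0,0,0],[-0.2,0,0,-3,0,0,0],[-0.2,0,0,-1,0,0,0],[-0.2,0,0,0,0,0,0]]'; python3 -m creep '[[0.6,0,0,0,0,0,0],[0.6,0,0,0,0,0,0],[0.6,0,0,50,0,0,0],[0.6,0,0,60,0,0,0],[0.6,0,0,0,0,0,0]]' 
python3 -m creep '[[0.65,20,50,0,0,0,0],[0.65,15,55,0,0,0,0],[0.65,0,55,0,0,0,0],[0.65,0,55,0,0,0,0],[0.65,-16,60,0,0,0,0]]'
python3 -m creep '[[0.65,0,2,-50,0,0,0],[0.65,0,0,0,0,0,0]]'
python3 - <<'E'
from h import *
for n in("top","side"):
    im,d,W=cloud(n); cv2.imwrite(f"pics/{n}4.png",im[...,::-1])
    m=np.isfinite(W[...,2])&(abs(W[...,2]-.054)<.006)&(W[...,0]>.33)&(W[...,0]<.48)
    for y in(-.365,-.279,-.196):
        k=m&(abs(W[...,1]-y)<.036); print(n,k.sum(),circ(W[k][:,:2],.0285)[0] if k.sum()>8 else 0)
    print(dish(W,(226,274) if n=="top" else (334,351),.036,18 if n=="side" else 14))
    m=np.isfinite(W[...,2])&(abs(W[...,2]-.036)<.005)&(abs(W[...,0]-.433)<.036)&(abs(W[...,1]-.081)<.036); print(m.sum())
E
```

```text
t: 17.45
eef_pos: [0.4135, -0.1961, 0.0285]
tool_rot: [0.0, 0.008, 1.0, -0.0]
contact_force: [-0.1, -0.0, -1.2]
gripper_width: 0.686
grasp_force: 43.8
t: 18.08
eef_pos: [0.4161, -0.1971, 0.1421]
tool_rot: [0.004, 0.008, 1.0, -0.001]
contact_force: [-0.1, -0.7, -0.1]
gripper_width: 0.796
grasp_force: 0.0
t: 18.7
eef_pos: [0.4325, 0.0807, 0.1379]
tool_rot: [0.0, 0.009, 1.0, -0.0]
contact_force: [0.7, 0.9, 0.3]
gripper_width: 0.825
grasp_force: 0.0
t: 18.95
eef_pos: [0.429, 0.0806, 0.0856]
tool_rot: [-0.004, 0.008, 1.0, -0.002]
contact_force: [-0.5, -0.6, 0.1]
gripper_width: 0.826
grasp_force: 0.0
top 68 [ 0.4102927  -0.36709491]
top 75 [ 0.41304363 -0.28087182]
top 69 [ 0.41136305 -0.19777266]
(array([0.4375, 0.2975]), 56, np.float64(0.0008), np.float64(0.0408))
0
side 67 [ 0.41204961 -0.36221385]
side 91 [ 0.41412992 -0.27743015]
side 89 [ 0.41218022 -0.19376593]
(array([0.438 , 0.3022]), 143, np.float64(0.0013), np.float64(0.0408))
101
```

View pics/side4.png

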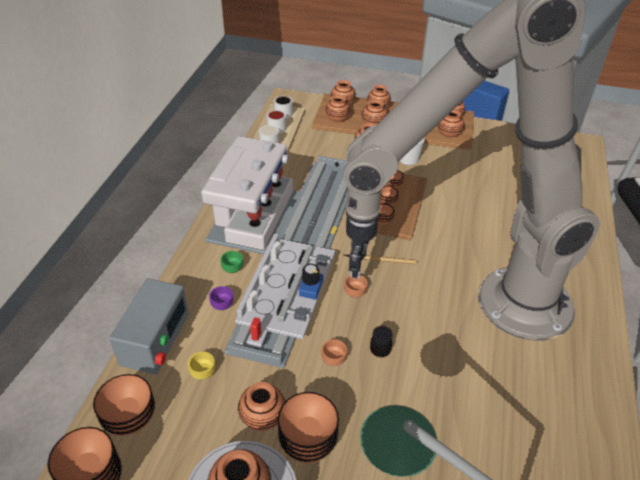

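All three printed dishes stand on the board. The pockets are empty, and the gripper is above the plain dish at (356,286).

```bash
python3 -m creep '[[0.65,0,0,-40,0,0,0],[0.65,0,0,-18,0,0,0],[0.65,0,0,0,0,0,0],[0.65,0,0,-15,0,0,0],[0.65,0,0,0,0,0,0]]';python3 -m creep '[[-0.2,0,0,0,0,0,0],[-0.2,0,0,0,0,0,0],[-0.2,0,0,0,0,0,0],[-0.2,0,0,0,0,0,0]]'
```

```text
t: 19.68
eef_pos: [0.4324, 0.0807, 0.0153]
tool_rot: [-0.0, 0.009, 1.0, 0.0]
contact_force: [-0.2, 0.7, -0.6]
gripper_width: 0.817
grasp_force: 0.0
t: 20.18
eef_pos: [0.4326, 0.081, 0.016]
tool_rot: [0.0, 0.008, 1.0, 0.0]
contact_force: [-1.5, -0.3, 5.7]
gripper_width: 0.684
grasp_force: 41.8
```

```bash
python3 -m creep '[[0.6,0,0,0,0,0,0],[0.6,0,0,-6,0,0,0],[0.6,0,0,0,0,0,0],[-0.2,0,0,0,0,0,0],[-0.2,0,0,0,0,0,0]]';python3 -m creep '[[-0.2,0,0,0,0,0,0],[-0.2,0,0,0,0,0,0],[-0.2,0,0,30,0,0,0],[-0.2,0,0,50,0,0,0],[-0.2,0,0,60,0,0,0]]'
```

```text
t: 20.8
eef_pos: [0.4321, 0.0809, 0.0094]
tool_rot: [-0.0, 0.008, 1.0, 0.0]
contact_force: [-1.3, 0.2, 3.3]
gripper_width: 0.684
grasp_force: 42.4
t: 21.42
eef_pos: [0.4316, 0.0807, 0.15]
tool_rot: [-0.001, 0.008, 1.0, -0.001]
contact_force: [0.6, 0.7, -1.2]
gripper_width: 0.688
grasp_force: 43.6
```

```bash
python3 -m creep '[[-0.2,0,0,40,0,0,0],[-0.2,49,-8,0,0,0,0],[-0.2,49,-8,0,0,0,0],[-0.2,49,-8,0,0,0,0],[-0.2,48,-7,0,0,0,0]]';python3 -m creep '[[-0.2,0,0,-50,0,0,0],[-0.2,0,0,-40,0,0,0],[-0.2,0,0,-10,0,0,0],[-0.2,0,0,0,0,0,0]]'
```

```text
t: 22.05
eef_pos: [0.6287, 0.0497, 0.1887]
tool_rot: [-0.0, 0.008, 1.0, -0.0]
contact_force: [-0.0, -0.6, -1.6]
gripper_width: 0.683
grasp_force: 43.8
t: 22.55
eef_pos: [0.6273, 0.0499, 0.0894]
tool_rot: [-0.0, 0.008, 1.0, -0.0]
contact_force: [-0.6, -0.0, -0.1]
gripper_width: 0.688
grasp_force: 43.8
```

```bash
python3 -m creep '[[-0.2,-1,0,-18,0,0,0],[-0.2,0,0,-10,0,0,0],[-0.2,0,0,0,0,0,0]]';python3 -m creep '[[-0.2,0,0,-4,0,0,0],[-0.2,0,0,-2,0,0,0],[-0.2,0,0,0,0,0,0]]'
```

```text
t: 22.92
eef_pos: [0.6257, 0.05, 0.0606]
tool_rot: [-0.001, 0.008, 1.0, -0.0]
contact_force: [0.5, 0.2, -0.6]
gripper_width: 0.688
grasp_force: 43.8
t: 23.3
eef_pos: [0.6263, 0.0499, 0.0553]
tool_rot: [0.0, 0.008, 1.0, 0.0]
contact_force: [0.8, 0.4, -1.4]
gripper_width: 0.691
grasp_force: 43.8
```

```bash
python3 -m creep '[[-0.2,0,0,-1,0,0,0],[0.6,0,0,0,0,0,0],[0.6,0,0,0,0,0,0],[0.6,0,0,50,0,0,0],[0.6,0,0,60,0,0,0]]';python3 -m creep '[[0.65,-30,41,20,0,0,0],[0.65,-31,42,0,0,0,0],[0.65,-31,42,0,0,0,0],[0.65,-32,42,0,0,0,0],[0.65,-32,42,0,0,0,0]]';python3 -m creep '[[0.65,-32,40,-10,0,0,0],[0.65,0,0,-60,0,0,0],[0.65,0,0,-40,0,0,0],[0.65,0,0,0,0,0,0]]'
python3 - <<'E'
from h import *
for n in("top","side"):
    im,d,W=cloud(n); cv2.imwrite(f"pics/{n}5.png",im[...,::-1])
    for z,x,y in((.036,.438,.299),(.081,.626,.05)):
        k=np.isfinite(W[...,2])&(abs(W[...,2]-z)<.005)&(np.hypot(W[...,0]-x,W[...,1]-y)<.04); print(n,k.sum(),circ(W[k][:,:2],.0285)if k.sum()>8 else 0)
E
```

```text
t: 23.92
eef_pos: [0.6254, 0.0499, 0.1646]
tool_rot: [-0.001, 0.008, 1.0, -0.0]
contact_force: [0.9, 0.3, -0.0]
gripper_width: 0.797
grasp_force: 0.0
t: 24.55
eef_pos: [0.4693, 0.2602, 0.1847]
tool_rot: [0.0, 0.009, 1.0, 0.0]
contact_force: [0.7, -0.2, -0.1]
gripper_width: 0.828
grasp_force: 0.0
t: 25.05
eef_pos: [0.4365, 0.2975, 0.0722]
tool_rot: [-0.002, 0.008, 1.0, -0.002]
contact_force: [-0.8, 0.7, 0.2]
gripper_width: 0.827
grasp_force: 0.0
top 20 (array([0.43748001, 0.29861547]), np.float64(0.0007494980918182689))
top 66 (array([0.62696173, 0.04715343]), np.float64(0.0011431686410266224))
side 121 (array([0.43814166, 0.30219423]), np.float64(0.0012813882303606278))
side 116 (array([0.6274246 , 0.05195394]), np.float64(0.0014921368517052584))
```

```bash
python3 -m creep '[[0.65,0,1,-35,0,0,0],[0.65,0,0,-15,0,0,0],[0.65,0,0,0,0,0,0],[0.65,0,0,-13,0,0,0],[0.65,0,0,0,0,0,0]]';python3 -m creep '[[-0.2,0,0,0,0,0,0],[-0.2,0,0,0,0,0,0],[-0.2,0,0,0,0,0,0],[-0.2,0,0,0,0,0,0]]'
```

```text
t: 25.78
eef_pos: [0.4381, 0.2998, 0.0111]
tool_rot: [-0.0, 0.008, 1.0, -0.0]
contact_force: [-0.3, -0.0, 0.0]
gripper_width: 0.824
grasp_force: 0.0
t: 26.28
eef_pos: [0.4384, 0.3, 0.0119]
tool_rot: [0.0, 0.008, 1.0, 0.0]
contact_force: [-2.3, -1.1, 5.4]
gripper_width: 0.684
grasp_force: 43.0
```

```bash
python3 -m creep '[[-0.2,0,0,30,0,0,0],[-0.2,0,0,60,0,0,0],[-0.2,0,0,60,0,0,0],[-0.2,0,0,30,0,0,0],[-0.2,48,-18,0,0,0,0]]';python3 -m creep '[[-0.2,48,-18,0,0,0,0],[-0.2,48,-18,0,0,0,0],[-0.2,48,-17,0,0,0,0],[-0.2,0,0,0,0,0,0]]';python3 -m creep '[[-0.2,0,0,-50,0,0,0],[-0.2,0,0,-40,0,0,0],[-0.2,0,0,-15,0,0,0],[-0.2,0,0,0,0,0,0]]'
```

```text
t: 26.9
eef_pos: [0.4852, 0.2858, 0.1943]
tool_rot: [0.001, 0.005, 1.0, 0.003]
contact_force: [1.2, 1.4, -1.1]
gripper_width: 0.687
grasp_force: 43.5
t: 27.4
eef_pos: [0.6336, 0.2252, 0.191]
tool_rot: [0.001, 0.011, 1.0, -0.001]
contact_force: [0.4, -0.5, -0.9]
gripper_width: 0.687
grasp_force: 43.5
t: 27.9
eef_pos: [0.6296, 0.2292, 0.0859]
tool_rot: [-0.001, 0.008, 1.0, -0.0]
contact_force: [0.5, 0.5, 0.2]
gripper_width: 0.688
grasp_force: 43.5
```

```bash
python3 -m creep '[[-0.2,-1,0,-15,0,0,0],[-0.2,0,0,-8,0,0,0],[-0.2,0,0,0,0,0,0]]';python3 -m creep '[[-0.2,0,0,-4,0,0,0],[-0.2,0,0,-2,0,0,0],[-0.2,0,0,0,0,0,0]]'
```

```text
t: 28.28
eef_pos: [0.6289, 0.2288, 0.0629]
tool_rot: [-0.0, 0.008, 1.0, -0.0]
contact_force: [0.6, 1.0, -0.8]
gripper_width: 0.688
grasp_force: 43.5
t: 28.65
eef_pos: [0.6293, 0.2289, 0.0573]
tool_rot: [-0.0, 0.008, 1.0, -0.0]
contact_force: [-0.1, -0.4, -1.1]
gripper_width: 0.688
grasp_force: 43.5
```

```bash
python3 -m creep '[[-0.2,0,0,-1,0,0,0],[0.6,0,0,0,0,0,0],[0.6,0,0,0,0,0,0],[0.6,0,0,50,0,0,0],[0.6,0,0,60,0,0,0]]';python3 -m creep '[[0.6,-30,-30,0,0,0,0.18],[0.4,-31,-30,0,0,0,0.18],[0.2,-31,-30,0,0,0,0.18],[0.2,0,0,0,0,0,0.18]]'
python3 - <<'E'
from h import *
o=get_obs();print(o['q'])
for n in("top","side"):
    im,d,W=cloud(n); cv2.imwrite(f"pics/{n}6.png",im[...,::-1])
    for z,x,y in((.081,.629,.229),(.081,.626,.05)):
        k=np.isfinite(W[...,2])&(abs(W[...,2]-z)<.005)&(np.hypot(W[...,0]-x,W[...,1]-y)<.04); print(n,k.sum(),circ(W[k][:,:2],.0285)if k.sum()>8 else 0)
E
```

```text
t: 29.28
eef_pos: [0.6283, 0.2287, 0.1663]
tool_rot: [-0.001, 0.008, 1.0, -0.001]
contact_force: [1.6, -0.3, 1.0]
gripper_width: 0.8
grasp_force: 0.0
t: 29.78
eef_pos: [0.535, 0.1358, 0.1664]
tool_rot: [-0.001, -0.346, 0.938, -0.0]
contact_force: [0.5, -0.0, 0.6]
gripper_width: 0.602
grasp_force: 0.0
[-0.59094033  0.3574531   0.28514742  1.93045847 -0.12843243  0.8729147
  2.03656293]
top 20 (array([0.62777341, 0.22531813]), np.float64(0.0009231978665581749))
top 56 (array([0.62717029, 0.04745481]), np.float64(0.0009121729642945489))
side 145 (array([0.62833674, 0.23076164]), np.float64(0.0013776652053284003))
side 121 (array([0.62738422, 0.05207858]), np.float64(0.0017020037147884824))
```

```bash
python3 -m creep '[[0.4,2.5,3.5,0,0,0,0.18],[0.4,0,0,0,0,0,0.18],[0.4,0,0,0,0,0,0.18],[0.4,0,0,-25,0,0,0.16],[0.4,0,0,0,0,0,0]]';python3 - <<'E'
from h import *
print(get_obs()['q'][6])
im,d,W=cloud("side"); cv2.imwrite("pics/c7.png",cv2.resize(im[215:345,230:370],None,fx=4.5,fy=4.5)[...,::-1])
E
```

```text
t: 30.5
eef_pos: [0.5388, 0.1424, 0.1398]
tool_rot: [-0.002, -0.644, 0.765, 0.001]
contact_force: [-1.5, -1.3, 0.1]
gripper_width: 0.702
grasp_force: 0.0
2.6612322066718503
```

View pics/c7.png

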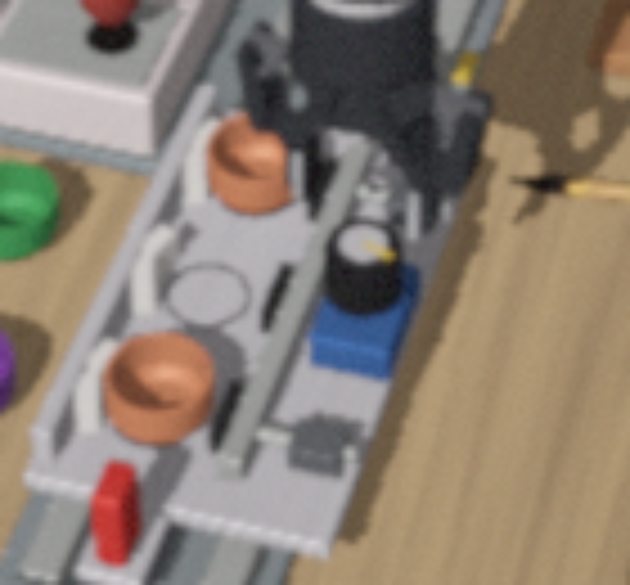

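The plain dishes stand in pockets 2 and 0 at crop (160,385) and (250,165). The gripper straddles the knob at crop (365,250).

```bash
python3 - <<'E'
import numpy as np
W=np.load("pics/side2.npy").reshape(-1,3); 
for x in np.arange(.555,.612,.006):
    k=(abs(W[:,0]-x)<.003)&(W[:,1]>.03)&(W[:,1]<.2); z=W[k][:,2]; print(x.round(3),len(z),np.nanpercentile(z,[50,90,98]).round(3) if len(z) else 0)
E
python3 -m creep '[[0.4,-1,-3,-15,0,0,0],[0.4,0,0,-15,0,0,0],[0.4,0,0,0,0,0,0]]'
```

```text
0.555 279 [0.464 0.539 0.549]
0.561 238 [0.468 0.535 0.543]
0.567 278 [0.448 0.529 0.537]
0.573 328 [0.424 0.52  0.531]
0.579 283 [0.432 0.513 0.526]
0.585 263 [0.438 0.513 0.522]
0.591 491 [0.328 0.492 0.513]
0.597 461 [0.331 0.49  0.507]
0.603 508 [0.307 0.489 0.502]
0.609 517 [0.298 0.487 0.496]
t: 30.92
eef_pos: [0.5377, 0.1391, 0.1098]
tool_rot: [-0.001, -0.645, 0.764, 0.0]
contact_force: [-0.4, 0.1, -0.4]
gripper_width: 0.702
grasp_force: 0.0
```

```bash
python3 - <<'E'
import numpy as np
W=np.load("pics/side0.npy").reshape(-1,3); 
for x in np.arange(.565,.612,.006):
    k=(abs(W[:,0]-x)<.003)&(W[:,1]>.03)&(W[:,1]<.2); z=W[k][:,2]; print(x.round(3),len(z),np.nanpercentile(z,[50,90,98]).round(3) if len(z) else 0)
E
python3 -m creep '[[0.4,0,0,-12,0,0,0],[0.4,0,0,0,0,0,0]]';python3 -m creep '[[0.4,0,0,-8,0,0,0],[0.4,0,0,-8,0,0,0],[0.4,0,0,0,0,0,0]]'
```

```text
0.565 63 [0.048 0.063 0.066]
0.571 165 [0.062 0.068 0.071]
0.577 113 [0.065 0.068 0.07 ]
0.583 82 [0.064 0.068 0.07 ]
0.589 101 [0.062 0.067 0.069]
0.595 66 [0.046 0.063 0.071]
0.601 180 [0.048 0.081 0.085]
0.607 140 [0.048 0.081 0.085]
t: 31.18
eef_pos: [0.5382, 0.1393, 0.0984]
tool_rot: [-0.001, -0.645, 0.764, 0.0]
contact_force: [-0.6, 0.2, -0.2]
gripper_width: 0.698
grasp_force: 0.0
t: 31.55
eef_pos: [0.5382, 0.1393, 0.0825]
tool_rot: [-0.001, -0.645, 0.764, 0.0]
contact_force: [0.9, -1.4, -0.3]
gripper_width: 0.702
grasp_force: 0.0
```

```bash
python3 -m creep '[[-0.6,0,0,0,0,0,0],[-0.6,0,0,0,0,0,0],[-0.6,0,0,0,0,0,0]]' 30;python3 -m creep '[[-0.6,0,0,0,0,0,-0.1],[-0.6,0,0,0,0,0,-0.15],[-0.6,0,0,0,0,0,-0.15]]';python3 -c "
from station import *
o=get_obs();print(o['q'][6],o['torque'])"
```

```text
t: 31.92
eef_pos: [0.5392, 0.1394, 0.0836]
tool_rot: [0.0, -0.645, 0.764, -0.0]
contact_force: [2.0, -0.2, -0.3]
gripper_width: 0.485
grasp_force: 30.8
t: 32.3
eef_pos: [0.5391, 0.1395, 0.0836]
tool_rot: [0.0, -0.479, 0.878, -0.0]
contact_force: [0.0, -0.4, -1.1]
gripper_width: 0.482
grasp_force: 30.9
2.345942070048055 [-0.01275164 -0.03908227  0.09147861]
```

```bash
python3 -m creep '[[-0.6,0,0,0,0,0,-0.18],[-0.6,0,0,0,0,0,-0.18],[-0.6,0,0,0,0,0,-0.18],[-0.6,0,0,0,0,0,-0.18],[-0.6,0,0,0,0,0,-0.18]]';python3 -m creep '[[-0.6,0,0,0,0,0,-0.18],[-0.6,0,0,0,0,0,-0.18],[-0.6,0,0,0,0,0,-0.18],[-0.6,0,0,0,0,0,-0.18],[-0.6,0,0,0,0,0,-0.18]]';python3 -c "
from station import *
o=get_obs();print(o['q'],o['torque'])"
python3 -m creep '[[-0.6,0,0,0,0,0,-0.18],[-0.6,0,0,0,0,0,-0.18],[-0.6,0,0,0,0,0,-0.18],[-0.6,0,0,0,0,0,-0.18],[-0.6,0,0,0,0,0,-0.18]]';python3 -c "
from station import *
o=get_obs();print(o['q'],o['torque'])"
```

```text
t: 32.92
eef_pos: [0.539, 0.1398, 0.0836]
tool_rot: [0.0, -0.049, 0.999, 0.0]
contact_force: [0.4, -0.1, -0.4]
gripper_width: 0.487
grasp_force: 30.9
t: 33.55
eef_pos: [0.5392, 0.1401, 0.0836]
tool_rot: [0.0, 0.39, 0.921, 0.001]
contact_force: [1.2, 0.8, -0.4]
gripper_width: 0.482
grasp_force: 30.9
[-0.88689788  0.57033266  0.69181928  1.99686799 -0.52652285  0.75677322
  0.89013692] [ 0.12865228 -0.27052043  0.06869652]
t: 34.17
eef_pos: [0.5395, 0.1401, 0.0837]
tool_rot: [0.0, 0.752, 0.659, 0.001]
contact_force: [0.9, -0.1, -1.7]
gripper_width: 0.485
grasp_force: 30.9
[-1.03387457  0.67119118  0.92376286  2.00454741 -0.73305808  0.83623997
  0.1803321 ] [ 0.03302959 -0.44369304  0.04586901]
```

```bash
python3 -m creep '[[-0.6,0,0,0,0,0,-0.18],[-0.6,0,0,0,0,0,-0.18],[-0.6,0,0,0,0,0,-0.18],[-0.6,0,0,0,0,0,-0.18],[-0.6,0,0,0,0,0,-0.18]]';python3 -c "
from station import *
o=get_obs();print(o['q'],o['torque'])"
```

```text
t: 34.8
eef_pos: [0.5397, 0.1399, 0.0837]
tool_rot: [0.0, 0.964, 0.267, 0.001]
contact_force: [2.9, -1.0, -1.2]
gripper_width: 0.486
grasp_force: 30.9
[-1.13847965  0.81065459  1.13087613  2.00945572 -0.92777884  0.96019695
 -0.54651881] [-0.35116029 -0.52632577  0.08962658]
```

```bash
python3 -m creep '[[0.4,0,0,0,0,0,0],[0.4,0,0,0,0,0,0],[0.4,0,0,0,0,0,0.18],[0.4,0,0,0,0,0,0.18],[0.4,0,0,0,0,0,0.18]]';python3 -m creep '[[0.4,0,0,0,0,0,0.18],[0.4,0,0,0,0,0,0.18],[0.4,0,0,0,0,0,0.18],[0.4,0,0,0,0,0,0.18],[0.4,0,0,0,0,0,0.18]]'
python3 -m creep '[[0.4,0,0,0,0,0,0.18],[0.4,0,0,0,0,0,0.18],[0.4,0,0,0,0,0,0.18],[0.4,0,0,0,0,0,0.18],[0.4,0,0,0,0,0,0.18]]'
python3 -m creep '[[0.4,0,0,0,0,0,0.18],[0.4,0,0,0,0,0,0.18],[0.4,0,0,0,0,0,0.18],[0.4,0,0,0,0,0,0.18],[0.4,0,0,0,0,0,0]]'
python3 -c "
from station import *
o=get_obs();print(o['q'],o['torque'])"
```

```text
t: 35.42
eef_pos: [0.5386, 0.1396, 0.0834]
tool_rot: [-0.0, 0.854, 0.52, 0.0]
contact_force: [0.1, -0.1, 0.1]
gripper_width: 0.704
grasp_force: 0.0
t: 36.05
eef_pos: [0.5387, 0.1395, 0.0836]
tool_rot: [-0.0, 0.543, 0.84, 0.0]
contact_force: [0.4, -0.0, 0.8]
gripper_width: 0.703
grasp_force: 0.0
t: 36.67
eef_pos: [0.5388, 0.1395, 0.0837]
tool_rot: [0.0, 0.124, 0.992, 0.0]
contact_force: [-1.2, -0.4, -0.7]
gripper_width: 0.704
grasp_force: 0.0
t: 37.3
eef_pos: [0.5389, 0.1393, 0.0838]
tool_rot: [0.0, -0.229, 0.973, 0.0]
contact_force: [-0.2, -1.0, -0.2]
gripper_width: 0.7
grasp_force: 0.0
[-0.64365811  0.49341525  0.35847658  1.98258742 -0.25946848  0.70825612
  1.90776518] [-0.00229359  0.06073344  0.0422723 ]
```

```bash
python3 -m creep '[[-0.6,0,0,0,0,0,0],[-0.6,0,0,0,0,0,0],[-0.6,0,0,0,0,0,0],[-0.6,0,0,0,0,0,-0.1],[-0.6,0,0,0,0,0,-0.18]]' 30;python3 -m creep '[[-0.6,0,0,0,0,0,-0.18],[-0.6,0,0,0,0,0,-0.18],[-0.6,0,0,0,0,0,-0.18],[-0.6,0,0,0,0,0,-0.18],[-0.6,0,0,0,0,0,-0.18]]'
python3 -c "
from station import *
o=get_obs();print(o['q'],o['torque'])"
python3 -m creep '[[-0.6,0,0,0,0,0,-0.18],[-0.6,0,0,0,0,0,-0.18],[-0.6,0,0,0,0,0,-0.18],[-0.6,0,0,0,0,0,-0.18],[-0.6,0,0,0,0,0,-0.18]]'
python3 -c "
from station import *
o=get_obs();print(o['q'],o['torque'])"
python3 -m creep '[[-0.6,0,0,0,0,0,-0.18],[-0.6,0,0,0,0,0,-0.18],[-0.6,0,0,0,0,0,-0.18],[-0.6,0,0,0,0,0,-0.18],[-0.6,0,0,0,0,0,-0.18]]'
python3 -c "
from station import *
o=get_obs();print(o['q'],o['torque'])"
```

```text
t: 37.92
eef_pos: [0.5388, 0.1396, 0.0837]
tool_rot: [0.0, -0.089, 0.996, 0.0]
contact_force: [-2.0, -0.4, 4.4]
gripper_width: 0.483
grasp_force: 30.8
t: 38.55
eef_pos: [0.539, 0.1402, 0.0837]
tool_rot: [0.0, 0.353, 0.935, 0.0]
contact_force: [-1.6, 1.1, 3.4]
gripper_width: 0.481
grasp_force: 30.8
[-0.87468102  0.56427378  0.67351479  1.99612185 -0.5104008   0.75293316
  0.95462696] [0.11760312 0.28903404 0.10466552]
t: 39.17
eef_pos: [0.5395, 0.1404, 0.0837]
tool_rot: [0.0, 0.725, 0.689, 0.001]
contact_force: [1.4, -0.3, 2.0]
gripper_width: 0.478
grasp_force: 30.6
[-1.02431959  0.66182578  0.90643283  2.00388135 -0.71676441  0.8286309
  0.24480508] [ 0.2290868  -0.04343838  0.14792978]
t: 39.8
eef_pos: [0.5399, 0.1401, 0.0837]
tool_rot: [0.0, 0.952, 0.305, 0.001]
contact_force: [2.7, -0.8, -0.1]
gripper_width: 0.488
grasp_force: 30.5
[-1.1327151   0.7989969   1.11635401  2.0089039  -0.91377411  0.9489488
 -0.47949276] [ 0.06167162 -0.4043694   0.11336082]
```

```bash
python3 -m creep '[[-0.6,0,0,0,0,0,-0.18],[-0.6,0,0,0,0,0,-0.18],[-0.6,0,0,0,0,0,-0.18],[-0.6,0,0,0,0,0,-0.18],[-0.6,0,0,0,0,0,0]]'
python3 -m creep '[[0.4,0,0,0,0,0,0],[0.4,0,0,0,0,0,0],[0.4,0,0,50,0,0,0],[0.4,0,0,50,0,0,0.18],[0.4,0,40,20,0,0,0.18]]'
python3 -m creep '[[0.4,0,50,0,0,0,0.18],[0.4,0,50,0,0,0,0.18],[0.4,0,50,0,0,0,0.18],[0.4,0,50,0,0,0,0.18],[0,0,0,0,0,0,0.18]]'
python3 - <<'E'
from h import *
print(get_obs()['q'])
for n in("top","side"):
    im,d,W=cloud(n); np.save(f"pics/{n}8.npy",W); cv2.imwrite(f"pics/{n}8.png",im[...,::-1])
    for z,x,y in((.081,.629,.229),(.081,.626,.05)):
        k=np.isfinite(W[...,2])&(abs(W[...,2]-z)<.005)&(np.hypot(W[...,0]-x,W[...,1]-y)<.04); print(n,k.sum(),circ(W[k][:,:2],.0285)if k.sum()>8 else 0)
cv2.imwrite("pics/c8.png",cv2.resize(im[215:345,230:370],None,fx=4.5,fy=4.5)[...,::-1])
E
```

```text
t: 40.42
eef_pos: [0.54, 0.1398, 0.0837]
tool_rot: [0.001, 0.999, -0.047, 0.001]
contact_force: [2.1, 1.3, 3.6]
gripper_width: 0.484
grasp_force: 30.8
t: 41.05
eef_pos: [0.5396, 0.1764, 0.2063]
tool_rot: [-0.0, 0.991, 0.132, 0.002]
contact_force: [-0.1, 1.1, -0.5]
gripper_width: 0.702
grasp_force: 0.0
t: 41.68
eef_pos: [0.537, 0.385, 0.2022]
tool_rot: [-0.001, 0.831, 0.556, -0.0]
contact_force: [-0.1, -0.6, 0.2]
gripper_width: 0.511
grasp_force: 0.0
[-1.4013824   0.74125988  1.10460241  1.6676806  -0.7088891   1.18918235
 -0.51065759]
top 64 (array([0.63128655, 0.22607926]), np.float64(0.0012131648771246764))
top 62 (array([0.62777654, 0.04779695]), np.float64(0.0010289447955023963))
side 50 (array([0.66469693, 0.26050032]), np.float64(0.008545631967355838))
side 0 0
```

View pics/c8.png

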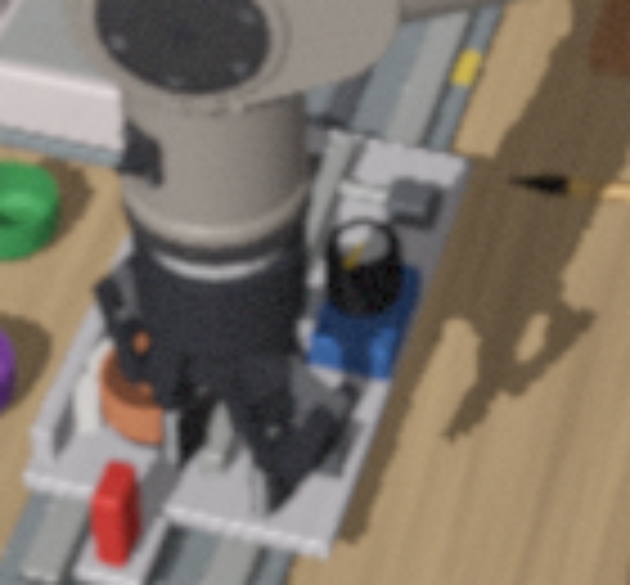

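Both plain dishes are now seated against their V-blocks and the clamp bar has closed. The pointer has turned (crop (350,255)) and the red handle stands at crop (115,515). Next I grip the handle across its x and slide the carrier.

```bash
python3 -m creep '[[0,42,-34,0,0,0,0.18],[0,42,-34,0,0,0,0.18],[0,0,0,0,0,0,0.015],[0,0,0,-40,0,0,0],[0,0,0,0,0,0,0]]'
python3 - <<'E'
from h import *
print(get_obs()['q'])
im,d,W=cloud("side"); cv2.imwrite("pics/c9.png",cv2.resize(im[235:365,190:330],None,fx=4.5,fy=4.5)[...,::-1])
E
```

```text
t: 42.4
eef_pos: [0.6203, 0.3108, 0.1603]
tool_rot: [-0.001, 0.719, 0.695, -0.003]
contact_force: [0.7, 0.5, 1.3]
gripper_width: 0.501
grasp_force: 0.0
[-1.1336465   0.7727857   0.94519032  1.60739973 -0.67718641  1.12701938
 -0.05072602]
```

View pics/c9.png

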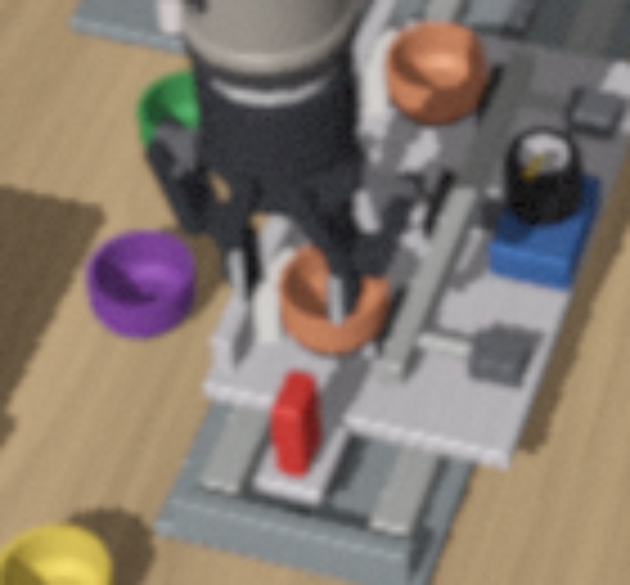

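The open fingers line up in x with the red handle (crop (295,425)), and dishes and clamp look in order.

```bash
python3 -m creep '[[0,2,6,-30,0,0,0],[0,0,0,-20,0,0,0],[0,0,0,0,0,0,0]]'; python3 -m creep '[[0,0,0,-20,0,0,0],[0,0,0,-12,0,0,0],[0,0,0,0,0,0,0],[-0.9,0,0,0,0,0,0],[-0.9,0,0,0,0,0,0]]' 40;  python3 -m creep '[[-0.9,0,0,0,0,0,0],[-0.9,0,0,0,0,0,0]]'
```

```text
t: 42.82
eef_pos: [0.6238, 0.3172, 0.1124]
tool_rot: [-0.0, 0.718, 0.696, -0.001]
contact_force: [-1.0, -0.2, 0.2]
gripper_width: 0.501
grasp_force: 0.0
t: 43.45
eef_pos: [0.6229, 0.3175, 0.0819]
tool_rot: [-0.002, 0.718, 0.696, -0.002]
contact_force: [-8.5, -1.8, 7.8]
gripper_width: 0.198
grasp_force: 40.7
t: 43.7
eef_pos: [0.6228, 0.3175, 0.0819]
tool_rot: [-0.002, 0.718, 0.696, -0.001]
contact_force: [-8.2, -1.1, 6.4]
gripper_width: 0.203
grasp_force: 40.5
```

```bash
python3 -m creep '[[-0.9,-1,-6,0,0,0,0],[-0.9,0,-6,0,0,0,0],[-0.9,0,-8,0,0,0,0],[-0.9,0,0,0,0,0,0]]'; python3 -m creep '[[-0.9,-0.4,-25,0,0,0,0],[-0.9,-0.5,-30,0,0,0,0],[-0.9,-0.5,-30,0,0,0,0],[-0.9,-0.5,-30,0,0,0,0],[-0.9,0,0,0,0,0,0]]'
```

```text
t: 44.2
eef_pos: [0.6225, 0.2973, 0.0819]
tool_rot: [-0.001, 0.718, 0.696, -0.001]
contact_force: [-5.3, -0.3, 5.3]
gripper_width: 0.197
grasp_force: 40.4
t: 44.82
eef_pos: [0.6202, 0.1779, 0.0819]
tool_rot: [-0.0, 0.719, 0.695, -0.002]
contact_force: [-6.1, -2.1, 5.1]
gripper_width: 0.198
grasp_force: 42.3
```

```bash
python3 -m creep '[[-0.9,-0.5,-30,0,0,0,0],[-0.9,-0.5,-30,0,0,0,0],[-0.9,-0.5,-30,0,0,0,0],[-0.9,-0.2,-18,0,0,0,0],[-0.9,0,0,0,0,0,0]]'; python3 -m creep '[[-0.9,0,-4,0,0,0,0],[-0.9,0,-4,0,0,0,0],[-0.9,0,-2,0,0,0,0],[-0.9,0,0,0,0,0,0]]'
```

```text
t: 45.45
eef_pos: [0.6181, 0.0713, 0.0819]
tool_rot: [-0.001, 0.719, 0.695, -0.002]
contact_force: [-8.1, -2.1, 7.3]
gripper_width: 0.202
grasp_force: 42.2
t: 45.95
eef_pos: [0.6181, 0.0673, 0.0819]
tool_rot: [-0.004, 0.717, 0.697, -0.0]
contact_force: [-9.2, 7.6, 9.5]
gripper_width: 0.201
grasp_force: 42.2
```

```bash
python3 -m creep '[[-0.9,0,-2,0,0,0,0],[-0.9,0,-2,0,0,0,0],[-0.9,0,0,0,0,0,0]]'; python3 -m creep '[[-0.9,0,-2,0,0,0,0],[-0.9,0,0,0,0,0,0]]'
```

```text
t: 46.32
eef_pos: [0.618, 0.0639, 0.0818]
tool_rot: [-0.004, 0.717, 0.697, 0.0]
contact_force: [-9.6, 6.8, 10.2]
gripper_width: 0.202
grasp_force: 42.1
t: 46.58
eef_pos: [0.6179, 0.0583, 0.0819]
tool_rot: [-0.002, 0.718, 0.696, -0.001]
contact_force: [-9.5, -2.9, 6.6]
gripper_width: 0.197
grasp_force: 41.9
```

```bash
python3 -m creep '[[-0.9,0,-1,0,0,0,0],[-0.9,0,0,0,0,0,0],[0,0,0,0,0,0,0],[0,0,0,0,0,0,0],[0,0,0,0,0,0,0]]'; python3 -m creep '[[0,0,0,50,0,0,0],[0,0,0,60,0,0,0],[0,-40,40,0,0,0,0],[0,-40,45,0,0,0,0],[0,-40,45,0,0,0,0]]';python3 -m creep '[[0,0,50,0,0,0,0],[0,0,50,0,0,0,0],[0,0,50,0,0,0,0],[0,0,50,0,0,0,0],[0,0,0,0,0,0,0]]'
python3 - <<'E'
from h import *
for n,b in(("top",(260,470,150,330)),("side",(190,440,130,330))):
    im,d,W=cloud(n); np.save(f"pics/{n}10.npy",W); cv2.imwrite(f"pics/c10{n}.png",cv2.resize(im[b[2]:b[3],b[0]:b[1]],None,fx=3,fy=3)[...,::-1])
    for z,x,y in((.081,.6267,-.032),(.081,.623,-.21),(.054,.412,-.365),(.054,.413,-.279),(.054,.412,-.196)):
        k=np.isfinite(W[...,2])&(abs(W[...,2]-z)<.005)&(np.hypot(W[...,0]-x,W[...,1]-y)<.04); print(n,k.sum(),circ(W[k][:,:2],.0285)if k.sum()>8 else 0)
    k=np.isfinite(W[...,2])&(W[...,2]>.095)&(W[...,2]<.112)&(abs(W[...,0]-.618)<.02)&(abs(W[...,1]-.058)<.04)
    print(k.sum(),cv2.minAreaRect((W[k][:,:2]*1000).astype(np.float32)))
    k=np.isfinite(W[...,2])&(W[...,2]>.108)&(W[...,2]<.13)&(abs(W[...,0]-.535)<.04)&(abs(W[...,1]+.121)<.04)
    print("knob",k.sum(),circ(W[k][:,:2],.021) if k.sum() else 0, cv2.minAreaRect((W[k][:,:2]*1000).astype(np.float32)))
E
```

```text
t: 47.2
eef_pos: [0.6206, 0.0574, 0.0816]
tool_rot: [0.0, 0.718, 0.696, 0.0]
contact_force: [0.2, 0.1, 0.7]
gripper_width: 0.498
grasp_force: 0.0
t: 47.82
eef_pos: [0.4993, 0.1887, 0.1916]
tool_rot: [-0.0, 0.718, 0.696, 0.001]
contact_force: [0.9, 1.5, 0.6]
gripper_width: 0.501
grasp_force: 0.0
t: 48.45
eef_pos: [0.499, 0.3928, 0.1905]
tool_rot: [-0.0, 0.715, 0.699, 0.0]
contact_force: [0.1, -1.1, -0.4]
gripper_width: 0.5
grasp_force: 0.0
top 62 (array([ 0.62634746, -0.03332123]), np.float64(0.0009257484044235238))
top 63 (array([ 0.62258515, -0.21213103]), np.float64(0.001127450930134461))
top 68 (array([ 0.410264  , -0.36700156]), np.float64(0.0012804890406556409))
top 67 (array([ 0.41307133, -0.28054535]), np.float64(0.0013100350806584948))
top 66 (array([ 0.41161449, -0.19795448]), np.float64(0.0011692232649927344))
44 ((616.619140625, 54.9324951171875), (17.423959732055664, 25.895767211914062), 1.675391674041748)
knob 140 (array([ 0.5332335 , -0.12546567]), np.float64(0.006092430811947653)) ((532.1005249023438, -122.4500732421875), (40.368133544921875, 40.271812438964844), 43.606468200683594)
side 0 0
side 0 0
side 0 0
side 0 0
side 41 (array([ 0.38408088, -0.15157846]), np.float64(0.00484941957943175))
0 ((0.0, 0.0), (0.0, 0.0), 0.0)
knob 0 0 ((0.0, 0.0), (0.0, 0.0), 0.0)
```

View pics/c10side.png

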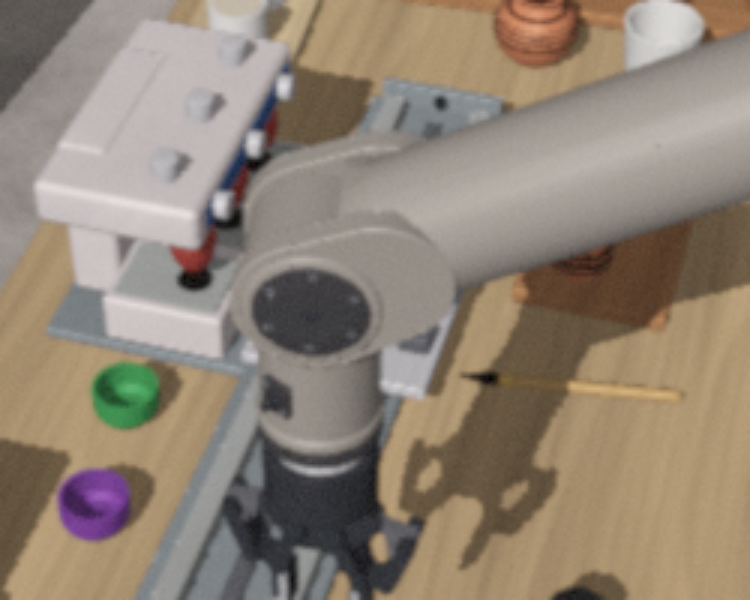

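View pics/c10top.png

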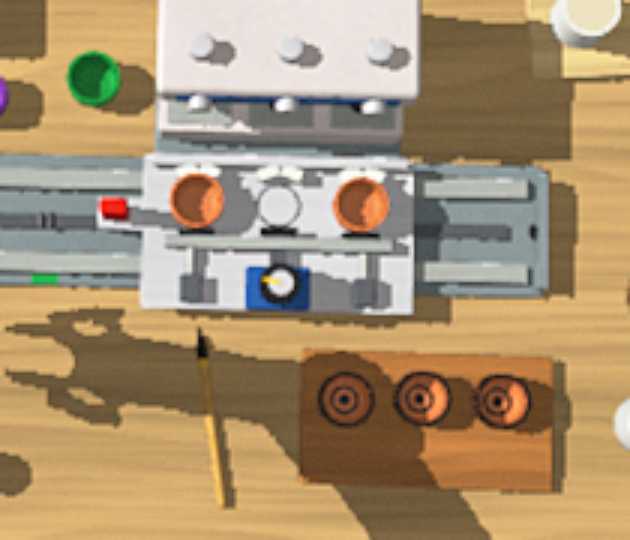

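The top view shows the carrier centred at the pads, having moved 259.6 mm. Both plain dishes, at (197,202) and (360,204), are against their V-blocks under closed pads. The three printed dishes stand on the board at (345–500,400). The pointer has turned about 7.6 rad in all, well past the slip.

```bash
python3 -c "
from station import *
print(hand_in())"
```

```text
the job is handed in; nothing more can be done
None
```

The job is handed in: three printed dishes stand on the ware board, and the two plain dishes (only two were there) are clamped in pockets 0 and 2. The knob turned about 7.6 rad, which should be well past four clicks. The carrier moved about 260 mm into the print-station detent, but `hand_in()` returned no verdict.

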